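# Put the piled hardware cases back in their cradles

## Robot

A 7-joint arm with a two-finger parallel gripper is mounted at the origin on the work surface. World frame = base frame: x ahead of the robot, y to its left, z up, the work surface at z = 0. Lengths are in mm, angles in rad, forces in N, time in s.
With the tool pointing down it reaches from about 400 to 875 mm from the base axis. Payload 6.5 kg.
Tool frame: the origin (TCP) lies at the very end of the fingers, on their centre line; the grasp point (between the pads) lies 19 mm behind it; z points along the fingers, y is the line along which they close (so a half turn about z gives the same grasp; the last joint's range is limited). The gripper opens to 88 mm and grips with 3 to 60 N. Pads are 18 mm wide; open, the fingers measure 123 mm over their backs; the gripper's body (75 mm by 187 mm) begins 45 mm behind the grasp point.
Start: joints at [1.15, 0.536, -0.004, 1.538, 0.003, 1.067, -0.071], TCP at [225.807, -609.509, 238.716] pointing down, gripper open.
Joint ranges: [-2.7, 2.7], [-0.37, 2.16], [-1.27, 1.26], [0.24, 2.4], [-1.31, 4.45], [0.19, 1.91], [-2.76, 2.76]. Speed limits (rad/s): [2.39, 2.39, 3.14, 3.14, 3.14, 3.14, 3.14].

## Interface

Orientations are given as [roll, pitch, yaw] about the fixed x, y, z axes, in that order (R = Rz(yaw) Ry(pitch) Rx(roll)).
In Python, from cell import robot gives the robot as it stands.
- The arm moves only by the shell command python3 -m pendant 'ROWS' [FORCE]. ROWS is text: rows parted by semicolons, each of 5 numbers parted by spaces: the shift along the tool's x, y, z each as a share of 0.4 m, from -1 to 1, then the turn about the tool's z as a share of 90 degrees, from -1 to 1, then the opening, from 0 (shut) to 1 (fully open). In form: dx dy dz yaw grip; .... A call has 1 to 5 rows; each row shifts and turns the commanded pose from where the row before left it, along the tool's axes as they then stand; what a row does not reach is not made up. A row lasts 1/12 s, in which the tool goes at most 41.7 mm and 7.16 degrees, less where a joint would pass 70% of its speed; a pose out of reach is approached as far as the arm can. A call with a number of a shift or a turn outside -1 to 1 is refused whole. A call with a gripper value outside its range is refused whole. The fingers move at their own pace and stop on an object; FORCE is the grip in N (left out, the last holds). Time passes only in rows, so rows that do not move let the fingers close. It gives the time, the measured TCP pose, the force, the opening and the grip force at its end, in the units of the state.
- robot.get_obs(): the state, without advancing time (a new reading comes with each control period).
- robot.snapshot(name): name is "scene" or "side" or "wrist"; returns the picture (480x640x3 uint8, red, green, blue); there is no depth.
- robot.camera_info(name): a dict with "fov_y" (degrees; the focal length in pixels is half the picture's height over the tangent of half this angle, whatever the lens; pixels are square), "cx", "cy" (the principal point, pixels), "R" (3x3) and "t" (3): a world point X has camera coordinates R X + t. Camera axes: x right, y down, z forward; pixel columns grow to the right and rows downward; lengths in mm; the calibration is good to about 2 mm. A picture is of the moment at which its call begins: read the wrist's pose just before it. camera_info takes no time and is no camera call; for the wrist camera it gives the pose at the moment of the call.
- robot.job_done(): hands the job in; it is judged then, once.
Trained networks look in the newest picture that a camera, given by its name, has taken for a name from the list of things; names that differ only in an ending like _2 or _b are one class to them, and where a whole thing is asked for, a point or a joint stands for the part that bears it (a point fixed in the world has none). Each returns a list of dicts, best first, with "score" (0 to 1); they miss things now and then, are a little off and sometimes report something else, mostly with a low value. They report only what shows in the picture. A call takes as long as a camera call. They do not tell look-alikes from the thing itself.
- robot.look_for(camera, query): "centre" ([row, column] in pixels, amid what is visible of it).
- robot.pinpoint(camera, query): "centre" ([row, column] in pixels: a listed point, or the origin of a listed thing).
The state is a dict: "t": time; "q": joint angles; "joint_vel": joint speeds; "tau": joint torques, N m; "ee_pos": TCP position; "eef_rot": TCP orientation; "force": force on the tool from outside, world axes, zero at the start; "torque": the same for the moment, N m; "finger_gap": opening from 0.0 (shut) to 1.0 (fully open); "gripper_force": force on a finger pad.
Only numpy, scipy, OpenCV 4.12 (cv2) and the standard library are available. Lean on these libraries where they do the work, as an engineer would, in place of code of your own. Each camera call takes 0.05 s, during which the arm holds its last target. There are 200 camera calls.

## Task

The four hardware cases have been left in a pile, two across two, on the bench. Take the pile down from the top and put every case away in the cradle of its own colour, lid up and flat on the coloured pad between the lips, carrying it level and setting it down rather than dropping it. Leave the glue bottle and the tape roll where they are.

Things in the scene. Friction and masses are not known exactly. Their poses are not given: they have to be found in the camera images.
- case_yellow: closed yellow plastic case, brass screws seen through two lid windows, two black latches on a long side; 54 mm (x) by 130 mm (y), 32 mm high (z), about 0.24 kg, upright sides: pinch it across the 54 mm at mid-length. Origin: centre of the underside; z out of the lid. Starts lid up, in the bottom layer of the pile beside the blue case (34 mm gap, either order)
- case_blue: closed blue plastic case, steel nuts seen through two lid windows, two black latches on a long side; 54 mm (x) by 130 mm (y), 32 mm high (z), about 0.24 kg, upright sides: pinch it across the 54 mm at mid-length. Origin: centre of the underside; z out of the lid. Starts lid up, in the bottom layer of the pile beside the yellow case (34 mm gap, either order)
- case_red: closed red plastic case, dark steel washers seen through two lid windows, two black latches on a long side; 54 mm (x) by 130 mm (y), 32 mm high (z), about 0.24 kg, upright sides: pinch it across the 54 mm at mid-length. Origin: centre of the underside; z out of the lid. Starts lid up, in the top layer beside the green case (34 mm gap, either order), across both bottom cases
- case_green: closed green plastic case, copper rivets seen through two lid windows, two black latches on a long side; 54 mm (x) by 130 mm (y), 32 mm high (z), about 0.24 kg, upright sides: pinch it across the 54 mm at mid-length. Origin: centre of the underside; z out of the lid. Starts lid up, in the top layer beside the red case (34 mm gap, either order), across both bottom cases
- cradle_yellow: cradle fixed to the bench: grey tray, 78 mm (x) by 154 mm (y) outside, 70 by 146 inside, yellow pad as floor. Origin: centre of the underside, on the bench, z up. Pad top 4 mm, lips 12 mm above the bench; lips along the short ends and 32 mm in from each corner, mid 90 mm of the long sides open for fingers. Case fits either end first
- cradle_blue: cradle fixed to the bench: grey tray, 78 mm (x) by 154 mm (y) outside, 70 by 146 inside, blue pad as floor. Origin: centre of the underside, on the bench, z up. Pad top 4 mm, lips 12 mm above the bench; lips along the short ends and 32 mm in from each corner, mid 90 mm of the long sides open for fingers. Case fits either end first
- cradle_red: cradle fixed to the bench: grey tray, 78 mm (x) by 154 mm (y) outside, 70 by 146 inside, red pad as floor. Origin: centre of the underside, on the bench, z up. Pad top 4 mm, lips 12 mm above the bench; lips along the short ends and 32 mm in from each corner, mid 90 mm of the long sides open for fingers. Case fits either end first
- cradle_green: cradle fixed to the bench: grey tray, 78 mm (x) by 154 mm (y) outside, 70 by 146 inside, green pad as floor. Origin: centre of the underside, on the bench, z up. Pad top 4 mm, lips 12 mm above the bench; lips along the short ends and 32 mm in from each corner, mid 90 mm of the long sides open for fingers. Case fits either end first
- glue: bystander: white glue bottle with blue cap, standing, 38 mm across, 95 mm high; origin: centre of the underside
- tape: bystander: roll of black tape lying flat, 64 mm outside diameter, 38 mm hole, 19 mm high; origin: centre of the underside
Not all that is in view belongs to the job. What is shaped like the cradle_green but purple is not meant. Of the things that look like the case_blue, the smallest one is meant.

How it is judged (in metres and radians):
At the end, for the whole second after the job is handed in: Each case is at rest in its own colour's cradle: within 12 mm of its middle along length and width, parallel within 0.2 rad (either end first), lid up, level within 0.06 rad, underside 1.5 to 6.5 mm above the bench; glue bottle upright, it and the tape within 30 mm of their starts (x of case_yellow in the frame of cradle_yellow between -0.012 and 0.012 m and y of case_yellow in the frame of cradle_yellow between -0.012 and 0.012 m and z of case_yellow in the frame of cradle_yellow between 0.0015 and 0.0065 m and angle between each of case_yellow, case_blue, case_red, case_green's own z axis and vertical below 0.06 rad and angle between the y axis of case_yellow and the y axis of cradle_yellow, either way round below 0.2 rad and linear speed of each of case_yellow, case_blue, case_red, case_green below 0.02 m/s and angular speed of each of case_yellow, case_blue, case_red, case_green below 0.1 rad/s and x of case_blue in the frame of cradle_blue between -0.012 and 0.012 m and y of case_blue in the frame of cradle_blue between -0.012 and 0.012 m and z of case_blue in the frame of cradle_blue between 0.0015 and 0.0065 m and angle between the y axis of case_blue and the y axis of cradle_blue, either way round below 0.2 rad and x of case_red in the frame of cradle_red between -0.012 and 0.012 m and y of case_red in the frame of cradle_red between -0.012 and 0.012 m and z of case_red in the frame of cradle_red between 0.0015 and 0.0065 m and angle between the y axis of case_red and the y axis of cradle_red, either way round below 0.2 rad and x of case_green in the frame of cradle_green between -0.012 and 0.012 m and y of case_green in the frame of cradle_green between -0.012 and 0.012 m and z of case_green in the frame of cradle_green between 0.0015 and 0.0065 m and angle between the y axis of case_green and the y axis of cradle_green, either way round below 0.2 rad and distance of each of glue, tape from where it was at the start of the episode below 0.03 m and angle between glue's own z axis and vertical below 0.1 rad); the robot touches nothing.
It fails at once if a bystander (glue bottle or tape roll) is pushed more than 30 mm away or tipped (distance of any of glue, tape from where it was at the start of the episode above 0.03 m or angle between glue's own z axis and vertical above 0.4 rad).
It fails at once if a case is tipped by more than 0.5 rad, so that its contents mix (angle between any of case_yellow, case_blue, case_red, case_green's own z axis and vertical above 0.5 rad).
It fails at once if a case is dropped (falls free faster than 0.6 m/s, about 2 cm) ((linear speed of case_yellow above 0.6 m/s and contact force between case_yellow and anything else below 0.05 N) or (linear speed of case_blue above 0.6 m/s and contact force between case_blue and anything else below 0.05 N) or (linear speed of case_red above 0.6 m/s and contact force between case_red and anything else below 0.05 N) or (linear speed of case_green above 0.6 m/s and contact force between case_green and anything else below 0.05 N)).
It fails at once if a bottom case is dragged more than 40 mm while a top case still lies on it ((distance of case_yellow from where it was at the start of the episode above 0.04 m and contact force between case_yellow and case_red above 0.4 N) or (distance of case_yellow from where it was at the start of the episode above 0.04 m and contact force between case_yellow and case_green above 0.4 N) or (distance of case_blue from where it was at the start of the episode above 0.04 m and contact force between case_blue and case_red above 0.4 N) or (distance of case_blue from where it was at the start of the episode above 0.04 m and contact force between case_blue and case_green above 0.4 N)).
It also fails if it takes over 106 s, if anything falls off the work surface, if the arm or the gripper's body presses on something with over 40 N, if the wrist force passes 120 N, or if a joint passes its speed limit or range.

## Working session

There is one attempt and no reset: what is moved stays moved. The work goes in short steps, Python scripts to look and compute and a shell command to move; the robot and the scene stay as the last step left them, time stands still between calls to the robot, and variables do not carry over. Pictures are saved under pics/ and viewed, at most 16 in all, crops included, and the job is handed in when it is done.

```bash
ls; mkdir -p pics
python3 - <<'E'
from cell import robot
import cv2
for c in("scene","side"):
    cv2.imwrite(f"pics/{c}0.png",robot.snapshot(c)[...,::-1])
    print(c,robot.camera_info(c))
o=robot.get_obs();print(o['t'],o['ee_pos'],o['eef_rot'],o['finger_gap'])
E
```

```text
pics
scene {'fov_y': 48.27300402371329, 'cx': 313.88457826414776, 'cy': 243.00797674303072, 'R': array([[-0.69912685,  0.71496972, -0.00631996],
       [ 0.59829976,  0.58015675, -0.55268032],
       [-0.39148312, -0.39017488, -0.83336938]]), 't': array([ 466.56076621, -259.8517348 , 1436.23438749])}
side {'fov_y': 54.81651143989466, 'cx': 317.8217640475458, 'cy': 236.96282077721335, 'R': array([[-0.94593297, -0.32433039,  0.00453969],
       [-0.21768577,  0.62439615, -0.75016155],
       [ 0.24046562, -0.71059077, -0.66123902]]), 't': array([524.44829728, 221.24337763, 861.22444604])}
0.1 [ 225.6127787  -609.02401593  237.96267117] [-3.14011743e+00  1.33854200e-04  3.54869361e-01] 0.9962233052945559
```

View pics/scene0.png

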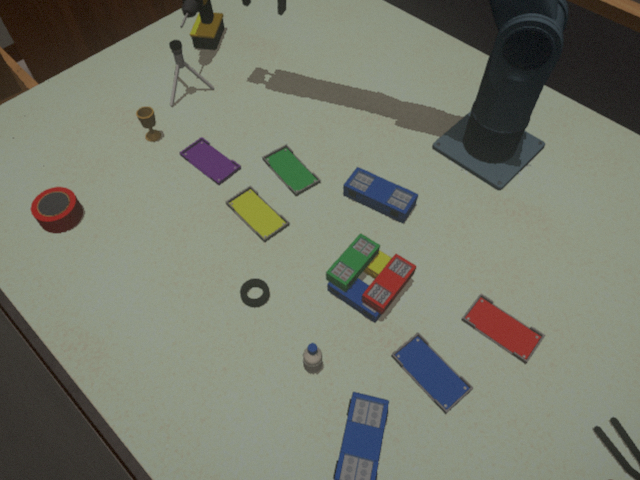

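View pics/side0.png

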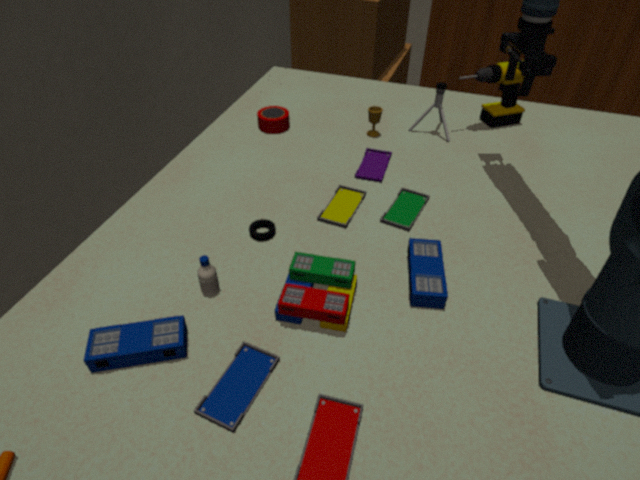

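The pile is at scene (370,275), with green at (353,262) and red at (390,283) on top, blue at (358,297) and yellow at (380,262) below. Blue look-alikes are at scene (380,194) and (362,440). Both look bigger than the blue case in the pile, so the pile one should be the one meant. The purple cradle at (210,160) is to be ignored. Next I'll measure the sizes to check this.

```bash
cat > h.py <<'E'
from cell import robot
import cv2, numpy as np
from scipy.optimize import minimize
def cam(c):
    i=robot.camera_info(c); f=240/np.tan(np.radians(i['fov_y']/2)); return f,i['cx'],i['cy'],np.array(i['R']),np.array(i['t'])
def proj(C,P):
    f,cx,cy,R,t=C; X=np.atleast_2d(P)@R.T+t; return np.c_[cx+f*X[:,0]/X[:,2],cy+f*X[:,1]/X[:,2]]
def back(C,uv,z):
    f,cx,cy,R,t=C; d=R.T@np.array([(uv[0]-cx)/f,(uv[1]-cy)/f,1]); o=-R.T@t; return (o+d*(z-o[2])/d[2])[:2]
H={'red':[(0,8),(172,180)],'green':[(50,85)],'blue':[(105,125)],'yellow':[(22,35)]}
def mask(img,col,seed,smin=130,vmin=50):
    """component of a colour nearest to seed (col,row)"""
    hsv=cv2.cvtColor(img,cv2.COLOR_RGB2HSV); m=np.zeros(img.shape[:2],np.uint8)
    for a,b in H[col]: m|=cv2.inRange(hsv,(a,smin,vmin),(b,255,255))
    m=cv2.morphologyEx(m,cv2.MORPH_OPEN,np.ones((2,2)))
    n,l,st,ce=cv2.connectedComponentsWithStats(m)
    k=[i for i in range(1,n) if st[i,4]>60]; i=min(k,key=lambda i:np.hypot(*(ce[i]-seed)))
    return (l==i).astype(np.uint8)
def hullmask(m):
    p=cv2.findNonZero(m); o=np.zeros_like(m); cv2.fillConvexPoly(o,cv2.convexHull(p),1); return o
S=4
def box(x0,x1,y0,y1,z0,z1): return np.array([[x,y,z] for x in(x0,x1) for y in(y0,y1) for z in(z0,z1)],float)
def draw(C,o,pts,v,off):
    h=cv2.convexHull((((proj(C,pts)-off)*S+S/2)).astype(np.float32)); cv2.fillConvexPoly(o,np.round(h*16).astype(np.int32),v,shift=4)
def place(P,p): c,s=np.cos(p[2]),np.sin(p[2]); return np.c_[P[:,0]*c-P[:,1]*s+p[0],P[:,0]*s+P[:,1]*c+p[1],P[:,2]]
def parts(kind,z,sc=1):
    if kind=='case': return [(box(-27*sc,27*sc,-65*sc,65*sc,z,z+32*sc),1)]
    L=[(box(-35,35,-73,73,4,4),1)]
    for s in(-1,1):
        a,b=sorted((s*73,s*77)); L.append((box(-39,39,a,b,0,12),0))
        for q in(-1,1):
            a,b=sorted((s*35,s*39)); c,d=sorted((q*45,q*77)); L.append((box(a,b,c,d,0,12),0))
    return L
def fit(views,kind,z,p0,sc=1):
    """views: [(C,mask)] -> x,y,yaw,IoU"""
    V=[]
    for C,m in views:
        x,y,w,h=cv2.boundingRect(m); x=max(x-25,0);y=max(y-25,0); c=m[y:y+h+50,x:x+w+50]
        V.append((C,cv2.resize(c,None,fx=S,fy=S,interpolation=cv2.INTER_NEAREST),np.array([x,y])))
    P=parts(kind,z,sc)
    def cost(p):
        t=0
        for C,m,off in V:
            o=np.zeros_like(m)
            for b,v in P: draw(C,o,place(b,p),v,off)
            t+=1-(o&m).sum()/max((o|m).sum(),1)
        return t/len(V)
    best=None
    for a in ([p0[2]] if len(p0)>2 else np.arange(0,np.pi,np.pi/6)):
        s=np.array([[p0[0],p0[1],a]]*4)+np.array([[0,0,0],[12,0,0],[0,12,0],[0,0,.25]])
        r=minimize(cost,s[0],method='Nelder-Mead',options=dict(initial_simplex=s,xatol=.05,fatol=1e-5))
        if best is None or r.fun<best.fun: best=r
    x,y,a=best.x; a=(a+np.pi/2)%np.pi-np.pi/2
    return np.round([x,y,a,1-best.fun],3)
E
python3 - <<'E'
from h import *
im={c:robot.snapshot(c) for c in('scene','side')}; C={c:cam(c) for c in im}
for n in ['cradle_'+k for k in H]+['case_'+k for k in H]+['glue','tape']:
    for c in im:
        r=robot.pinpoint(c,n); print(n,c,[(np.round(d['centre'][::-1]).astype(int).tolist(),round(d['score'],2),np.round(back(C[c],d['centre'][::-1],32 if n in('case_red','case_green') else 0)).tolist()) for d in r[:4]])
seed={'cradle_red':((503,328),(332,440)),'cradle_green':((291,170),(405,209)),'cradle_blue':((431,371),(238,386)),'cradle_yellow':((257,213),(343,206)),'case_red':((390,283),(314,303)),'case_green':((353,262),(322,267))}
for n,s in seed.items():
    k,col=n.split('_'); ms=[]
    for c,q in zip(im,s):
        m=mask(im[c],col,q); m=hullmask(m) if k=='case' else m
        ms.append((C[c],m))
    z=32 if k=='case' else 0
    p0=back(C['scene'],s[0],48 if z else 4)
    print(n,[m.sum() for _,m in ms],'scene',fit(ms[:1],k,z,p0),'side',fit(ms[1:],k,z,p0),'both',fit(ms,k,z,p0))
for s in((380,194),(362,440)):
    m=hullmask(mask(im['scene'],'blue',s)); p0=back(C['scene'],s,20)
    print('decoy',s,m.sum(),[(sc,fit([(C['scene'],m)],'case',0,p0,sc)) for sc in(1,1.2,1.4)])
E
```

```text
cradle_red scene [([500, 325], 0.93, [421.0, 318.0])]
cradle_red side [([326, 447], 0.72, [428.0, 327.0]), ([406, 213], 0.26, [421.0, -306.0])]
cradle_green scene [([289, 173], 0.8, [437.0, -317.0])]
cradle_green side [([403, 213], 0.93, [430.0, -304.0]), ([376, 166], 0.63, [544.0, -492.0])]
cradle_blue scene [([433, 373], 0.56, [606.0, 280.0])]
cradle_blue side [([238, 385], 0.87, [608.0, 275.0])]
cradle_yellow scene [([254, 215], 0.81, [591.0, -281.0])]
cradle_yellow side [([338, 207], 0.86, [592.0, -273.0])]
case_red scene [([386, 285], 0.61, [531.0, 87.0])]
case_red side [([315, 308], 0.6, [529.0, 92.0])]
case_green scene [([350, 266], 0.55, [550.0, -1.0])]
case_green side [([318, 273], 0.94, [554.0, -2.0]), ([314, 308], 0.21, [530.0, 91.0])]
case_blue scene [([356, 296], 0.91, [584.0, 50.0]), ([358, 446], 0.9, [820.0, 265.0]), ([379, 203], 0.7, [349.0, -85.0])]
case_blue side [([294, 297], 0.91, [590.0, 52.0]), ([139, 350], 0.69, [817.0, 268.0]), ([425, 276], 0.61, [339.0, -99.0]), ([214, 290], 0.43, [757.0, 89.0])]
case_yellow scene [([381, 272], 0.88, [497.0, 48.0])]
case_yellow side [([338, 305], 0.7, [497.0, 41.0])]
glue scene [([313, 366], 0.92, [765.0, 94.0])]
glue side [([212, 291], 0.85, [759.0, 93.0])]
tape scene [([257, 293], 0.83, [732.0, -113.0]), ([500, 324], 0.44, [420.0, 315.0])]
tape side [([264, 233], 0.79, [732.0, -115.0])]
cradle_red [np.uint64(1949), np.uint64(3493)] scene [4.25422e+02 3.25605e+02 6.90000e-02 9.44000e-01] side [4.22834e+02 3.20084e+02 6.80000e-02 9.76000e-01] both [4.23231e+02 3.24971e+02 6.50000e-02 9.28000e-01]Traceback (most recent call last):
  File "<stdin>", line 10, in <module>
  File "h.py", line 17, in mask
    k=[i for i in range(1,n) if st[i,4]>60]; i=min(k,key=lambda i:np.hypot(*(ce[i]-seed)))
                                               ~~~^^^^^^^^^^^^^^^^^^^^^^^^^^^^^^^^^^^^^^^^
ValueError: min() iterable argument is empty
```

```bash
cat > m.py <<'E'
from h import *
im={c:cv2.imread(f'pics/{c}0.png')[...,::-1].copy() for c in('scene','side')}; C={c:cam(c) for c in im}
hsv=cv2.cvtColor(im['scene'],cv2.COLOR_RGB2HSV)
for x,y in((291,170),(345,262),(257,213),(431,371),(380,200),(392,290),(600,300)): print((x,y),hsv[y,x])
H['green']=[(50,90)]; H['blue']=[(105,128)]
seed={'cradle_red':((503,328),(332,440)),'cradle_green':((291,170),(405,209)),'cradle_blue':((431,371),(238,386)),'cradle_yellow':((257,213),(343,206)),'case_red':((390,283),(314,303)),'case_green':((353,262),(322,267))}
for n,s in seed.items():
    k,col=n.split('_'); ms=[]
    for c,q in zip(im,s):
        m=mask(im[c],col,q,100,30); m=hullmask(m) if k=='case' else m
        ms.append((C[c],m))
    z=32 if k=='case' else 0
    p0=back(C['scene'],s[0],48 if z else 4)
    print(n,[m.sum() for _,m in ms],'scene',fit(ms[:1],k,z,p0),'side',fit(ms[1:],k,z,p0),'both',fit(ms,k,z,p0))
for s in((380,194),(362,440)):
    m=hullmask(mask(im['scene'],'blue',s)); p0=back(C['scene'],s,20)
    print('decoy',s,m.sum(),[(sc,fit([(C['scene'],m)],'case',0,p0,sc)) for sc in(1,1.2,1.4)])
i=im['scene']; cv2.imwrite('pics/crop1.png',cv2.resize(i[150:480,300:480],None,fx=1.8,fy=1.8,interpolation=2)[...,::-1])
E
python3 -c "import numpy as np;np.set_printoptions(suppress=True);exec(open('m.py').read())"
```

```text
(291, 170) [ 64 131 113]
(345, 262) [ 63 129 109]
(257, 213) [ 31 159 151]
(431, 371) [111 147 111]
(380, 200) [110 141 110]
(392, 290) [  2 174 145]
(600, 300) [ 41  28 148]
cradle_red [np.uint64(2051), np.uint64(3552)] scene [425.637 325.474   0.07    0.947] side [422.887 319.576   0.067   0.973] both [423.417 324.433   0.063   0.929]
cradle_green [np.uint64(1020), np.uint64(880)] scene [ 428.011 -316.264   -0.174    0.934] side [ 424.188 -315.552   -0.161    0.917] both [ 426.395 -315.713   -0.162    0.906]
cradle_blue [np.uint64(2240), np.uint64(2891)] scene [608.021 276.368  -0.112   0.948] side [604.625 272.987  -0.119   0.934] both [606.734 275.501  -0.11    0.92 ]
cradle_yellow [np.uint64(1302), np.uint64(937)] scene [ 584.306 -275.479   -0.089    0.935] side [ 579.297 -271.283   -0.071    0.883] both [ 581.786 -275.801   -0.078    0.878]
case_red [np.uint64(1591), np.uint64(2154)] scene [531.056  94.861  -1.444   0.94 ] side [530.     93.804  -1.44    0.947] both [530.48   94.38   -1.443   0.941]
case_green [np.uint64(1257), np.uint64(1772)] scene [536.965  -0.4    -1.391   0.784] side [543.009   2.78   -1.417   0.927] both [542.285   2.256  -1.41    0.852]
decoy (380, 194) 620 [(1, array([ 328.152, -118.156,    0.046,    0.462])), (1.2, array([ 285.02 , -121.638,   -1.022,    0.404])), (1.4, array([ 273.12 , -130.873,   -1.059,    0.369]))]
decoy (362, 440) 3272 [(1, array([806.177, 265.213,  -0.907,   0.701])), (1.2, array([809.891, 265.394,  -1.063,   0.925])), (1.4, array([822.514, 274.321,  -1.008,   0.924]))]
```

View pics/crop1.png

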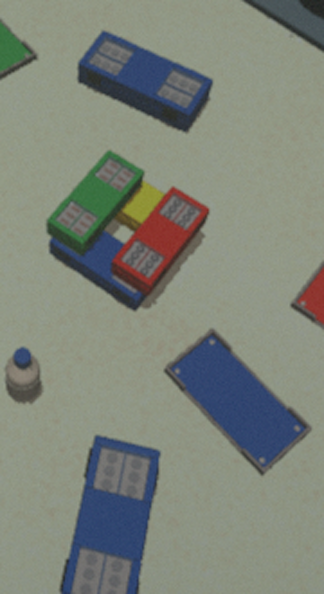

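The crop shows the pile's blue case (crop ~(95,270)) is clearly smaller than the look-alikes at crop (145,80) and (110,520), so the pile blue is the one meant. I'll fly over the cradles with the wrist camera first to sharpen the positions.

```bash
cat > plan.py <<'E'
import sys,numpy as np
from cell import robot
def plan(*w,yaw=None):
    """waypoints (x,y,z): turn first, then straight legs, printed in move units"""
    o=robot.get_obs(); p=np.array(o['ee_pos']); a=o['eef_rot'][2]
    print('t %.2f pos %s yaw %.3f gap %.3f'%(o['t'],np.round(p,1),a,o['finger_gap']))
    if yaw is not None:
        d=(yaw-a+np.pi/2)%np.pi-np.pi/2; n=int(np.ceil(abs(d)/.12)); print('turn share total %.4f -> %d x %.4f'%(-d/(np.pi/2),n,-d/(np.pi/2)/max(n,1))); a+=d
    for q in w:
        d=np.array(q)-p; c,s=np.cos(a),np.sin(a)
        t=np.array([c*d[0]+s*d[1],s*d[0]-c*d[1],-d[2]])/400; n=max(1,int(np.ceil(np.linalg.norm(t)/.098)))
        print('leg to',q,'total',np.round(t,4),'-> %d x'%n,np.round(t/n,4)); p=np.array(q)
E
python3 -c "
from plan import *
plan((480,-295,330),(536,50,330),yaw=0.128)"
```

```text
t 1.20 pos [ 225.8 -609.5  238.7] yaw 0.355 gap 1.005
turn share total 0.1444 -> 2 x 0.0722
leg to (480, -295, 330) total [ 0.7307 -0.6987 -0.2283] -> 11 x [ 0.0664 -0.0635 -0.0208]
leg to (536, 50, 330) total [ 0.249  -0.8376  0.    ] -> 9 x [ 0.0277 -0.0931  0.    ]
```

```bash
python3 -m pendant '0 0 -0.03 0.0722 1; 0 0 -0.03 0.0722 1; 0.0664 -0.0635 -0.0168 0 1; 0.0664 -0.0635 -0.0168 0 1; 0.0664 -0.0635 -0.0168 0 1' >/dev/null
python3 -m pendant '0.0664 -0.0635 -0.0168 0 1; 0.0664 -0.0635 -0.0168 0 1; 0.0664 -0.0635 -0.0168 0 1; 0.0664 -0.0635 -0.0168 0 1; 0.0664 -0.0635 -0.0168 0 1'
python3 -m pendant '0.0664 -0.0635 -0.0168 0 1; 0.0664 -0.0635 -0.0168 0 1; 0.0664 -0.0635 -0.0168 0 1; 0 0 0 0 1; 0 0 0 0 1'
python3 - <<'E'
from plan import *
from h import *
im=robot.snapshot('wrist');cv2.imwrite('pics/w1.png',im[...,::-1])
C=cam('wrist')
for n,p in(('green',(426,-316,4)),('yellow',(582,-275,4))):print(n,proj(C,p))
import pickle; pickle.dump((C,im),open('w1.pkl','wb'))
plan((536,50,330))
E
```

```text
t: 2.03
ee_pos: [411.5, -379.3, 317.1]
eef_rot: [3.141, -0.0, 0.128]
force: [1.0, -0.0, -0.6]
finger_gap: 1.007
gripper_force: 0.0
t: 2.45
ee_pos: [481.6, -292.9, 337.0]
eef_rot: [-3.142, -0.001, 0.133]
force: [-0.3, -0.8, -0.4]
finger_gap: 0.997
gripper_force: 0.0
green [[328.34826386 221.5963031 ]]
yellow [[312.74586501  94.79785237]]
t 2.50 pos [ 480.1 -294.9  336.7] yaw 0.129 gap 1.000
leg to (536, 50, 330) total [ 0.25   -0.8369  0.0167] -> 9 x [ 0.0278 -0.093   0.0019]
```

View pics/w1.png

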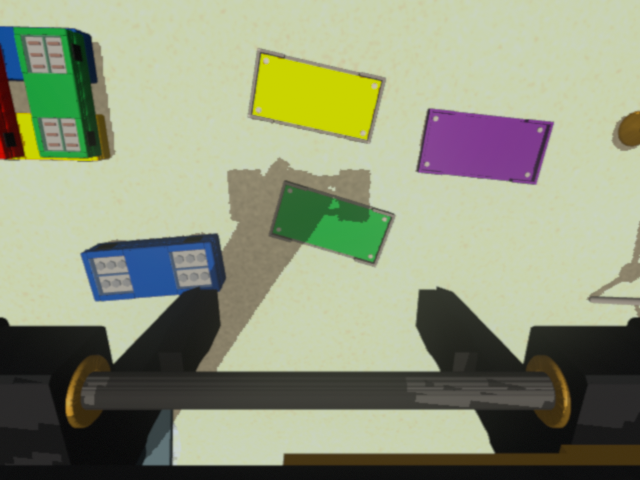

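The wrist view shows the yellow cradle at (316,95), the green one at (332,222), the purple one at (485,147) and the pile at the left edge. I'll fit these, then move to above the pile.

```bash
python3 -m pendant '0.0278 -0.093 0.0019 0 1; 0.0278 -0.093 0.0019 0 1; 0.0278 -0.093 0.0019 0 1; 0.0278 -0.093 0.0019 0 1; 0.0278 -0.093 0.0019 0 1' >/dev/null
python3 -m pendant '0.0278 -0.093 0.0019 0 1; 0 0 0 0 1;0 0 0 0 1'
python3 - <<'E'
from plan import *
from h import *
import pickle; np.set_printoptions(suppress=True)
H['green']=[(50,90)]
C,im=pickle.load(open('w1.pkl','rb'))
for n,s,p in(('green',(332,222),(426,-316,-.16)),('yellow',(316,95),(582,-275,-.08))):
    m=mask(im,n,s,100,30); print(n,m.sum(),fit([(C,m)],'cradle',0,p))
im=robot.snapshot('wrist');cv2.imwrite('pics/w2.png',im[...,::-1]); C=cam('wrist'); pickle.dump((C,im),open('w2.pkl','wb'))
for n,p in(('red',(530.5,94.4,-1.443)),('green',(542.3,3,-1.43))):
    s=proj(C,(p[0],p[1],64))[0]; m=hullmask(mask(im,n,s,100,30)); print(n,s,m.sum(),fit([(C,m)],'case',32,p))
E
```

```text
t: 3.17
ee_pos: [517.4, -64.5, 331.9]
eef_rot: [-3.142, 0.0, 0.13]
force: [0.7, -0.3, 0.6]
finger_gap: 1.0
gripper_force: 0.0
green 5217 [ 422.065 -321.708   -0.17     0.951]
yellow 7507 [ 578.246 -280.837   -0.082    0.95 ]
red [175.13778066 159.29466044] 6585 [529.217  90.906  -1.457   0.965]
green [258.47136967 159.22878577] 5927 [542.823  -1.     -1.455   0.964]
```

View pics/w2.png

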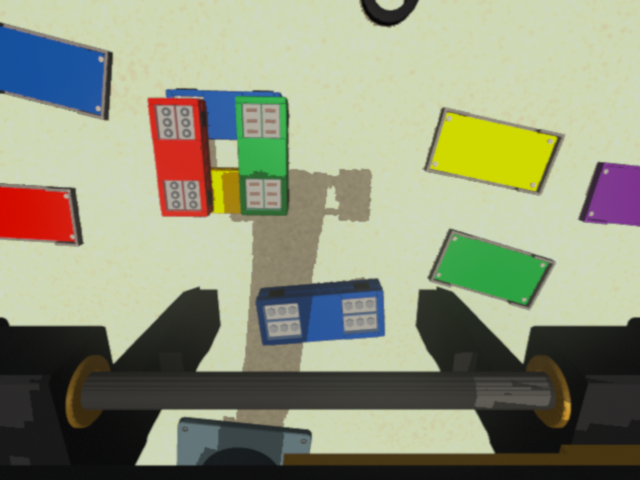

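Run:
```python
from plan import *
from h import *
import pickle; np.set_printoptions(suppress=True)
H['green']=[(50,90)]
C,im=pickle.load(open('w2.pkl','rb'))
for n,s,p in(('green',(490,268),(426,-316,-.16)),('yellow',(493,152),(582,-275,-.08))):
    m=mask(im,n,s,100,30); print(n,m.sum(),fit([(C,m)],'cradle',0,p))
print('cam centre',-C[3].T@C[4],'axis',C[3][2],'tcp px',proj(C,robot.get_obs()['ee_pos']))
plan((455,95,250),(455,95,200),yaw=.12)
```

```text
green 4639 [ 422.474 -325.454   -0.173    0.941]
yellow 6646 [ 579.25  -284.298   -0.075    0.933]
cam centre [597.40284568 -55.64474593 478.16071832] axis [-0.31173178 -0.04082606 -0.94929265] tcp px [[318.87790752 305.56588822]]
t 3.22 pos [517.2 -66.6 331.8] yaw 0.127 gap 1.001
turn share total 0.0044 -> 1 x 0.0044
leg to (455, 95, 250) total [-0.1061 -0.4197  0.2046] -> 5 x [-0.0212 -0.0839  0.0409]
leg to (455, 95, 200) total [0.    0.    0.125] -> 2 x [0.     0.     0.0625]
```

```bash
python3 -c "
from plan import *
plan((575,47,260),yaw=.12)"
```

```text
t 3.22 pos [517.2 -66.6 331.8] yaw 0.127 gap 1.001
turn share total 0.0044 -> 1 x 0.0044
leg to (575, 47, 260) total [ 0.1774 -0.2646  0.1796] -> 4 x [ 0.0443 -0.0662  0.0449]
```

```bash
python3 -m pendant '0.0443 -0.0662 0.0449 0 1;0.0443 -0.0662 0.0449 0 1;0.0443 -0.0662 0.0449 0 1;0.0443 -0.0662 0.0449 0 1;0 0 0 0 0.8' |head -3
python3 -m pendant '0 0 0 0 0.8; 0 0 0 0 0.8' >/dev/null
cat > look.py <<'E'
from plan import *
from h import *
import pickle,sys; np.set_printoptions(suppress=True)
H['green']=[(50,90)]
def look(name,items):
    im=robot.snapshot('wrist'); C=cam('wrist'); cv2.imwrite(f'pics/{name}.png',im[...,::-1]); pickle.dump((C,im),open(name+'.pkl','wb'))
    for k,col,z,p in items:
        s=proj(C,(p[0],p[1],z+32 if k=='case' else 4))[0]; m=mask(im,col,s,100,30); m=hullmask(m) if k=='case' else m
        print(k,col,np.round(s),m.sum(),fit([(C,m)],k,z,p))
E
python3 -c "
from look import *
look('w3',[('case','red',32,(530,93,-1.45)),('case','green',32,(542,1,-1.45))])
plan()"
```

```text
t: 3.63
ee_pos: [574.0, 52.6, 256.4]
eef_rot: [-3.139, 0.004, 0.131]
case red [265. 242.] 7235 [528.47   93.032  -1.459   0.971]
case green [359. 242.] 7132 [542.089   0.535  -1.452   0.967]
t 3.85 pos [574.6  45.6 260.7] yaw 0.124 gap 0.804
```

View pics/w3.png

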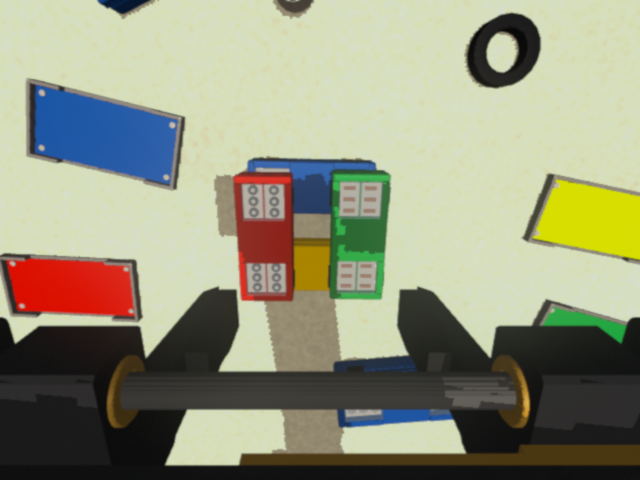

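Red is at (265,235) and green at (360,235), both clear with a roughly 37 mm gap. The red and blue cradles are visible on the left too, so I'll fit those and plan the red grasp.

```bash
python3 -c "
from look import *
C,im=pickle.load(open('w3.pkl','rb'))
for n,s,p in(('red',(72,287),(424,323,.065)),('blue',(106,133),(607,275,-.11))):
    m=mask(im,n,s,100,30); print(n,m.sum(),fit([(C,m)],'cradle',0,p))
plan((529,93,120),(529,93,36),(529,93,160),yaw=.116)"
```

```text
red 6319 [421.309 327.009   0.078   0.915]
blue 9265 [605.381 277.137  -0.115   0.948]
t 3.85 pos [574.6  45.6 260.7] yaw 0.124 gap 0.804
turn share total 0.0050 -> 1 x 0.0050
leg to (529, 93, 120) total [-0.0996 -0.1309  0.3517] -> 4 x [-0.0249 -0.0327  0.0879]
leg to (529, 93, 36) total [0.   0.   0.21] -> 3 x [0.   0.   0.07]
leg to (529, 93, 160) total [ 0.    0.   -0.31] -> 4 x [ 0.      0.     -0.0775]
```

```bash
python3 -m pendant '-0.0249 -0.0327 0.0879 0.005 0.8;-0.0249 -0.0327 0.0879 0 0.8;-0.0249 -0.0327 0.0879 0 0.8;-0.0249 -0.0327 0.0879 0 0.8;0 0 0 0 0.8' >/dev/null
python3 -m pendant '0 0 0 0 0.8; 0 0 0 0 0.8' >/dev/null
python3 -c "
from look import *
look('w4',[('case','red',32,(529,93,-1.455))])
plan((529,93,36),yaw=.116)"
```

```text
case red [320. 262.] 19086 [529.317  92.99   -1.455   0.98 ]
t 4.48 pos [531.2  94.5 122.1] yaw 0.117 gap 0.797
turn share total 0.0009 -> 1 x 0.0009
leg to (529, 93, 36) total [-0.006   0.003   0.2152] -> 3 x [-0.002   0.001   0.0717]
```

View pics/w4.png

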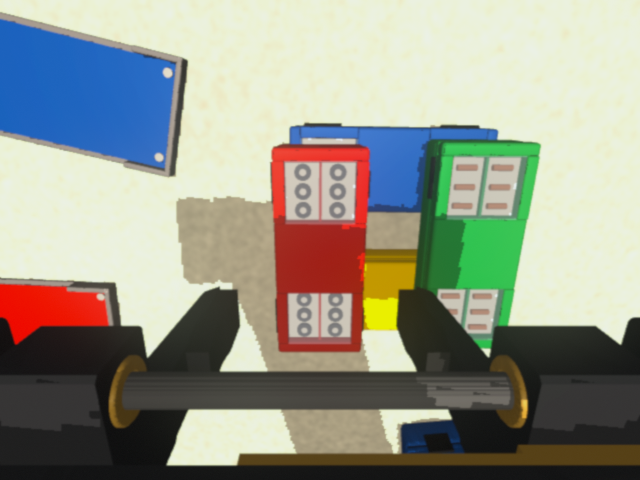

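The red case sits centred between the fingers at (320,250), and the fit agrees to about 1 mm. I'll descend, grip and lift.

```bash
python3 -m pendant '-0.003 0.0015 0.07 0 0.8;-0.003 0.0015 0.07 0 0.8;0 0 0.05 0 0.8;0 0 0.025 0 0.8;0 0 0 0 0.8' 
python3 -m pendant '0 0 0 0 0.4;0 0 0 0 0.4;0 0 0 0 0.4;0 0 0 0 0.4;0 0 0 0 0.4' 30
python3 -m pendant '0 0 0 0 0.4;0 0 -0.02 0 0.4;0 0 -0.04 0 0.4;0 0 -0.06 0 0.4;0 0 -0.08 0 0.4'
python3 -m pendant '0 0 -0.08 0 0.4;0 0 -0.05 0 0.4;0 0 0 0 0.4;0 0 0 0 0.4'
python3 -c "
from plan import *
plan((423,324,175),yaw=.07+np.pi/2)"
```

```text
t: 4.9
ee_pos: [526.8, 93.5, 33.3]
eef_rot: [3.141, 0.0, 0.119]
force: [-1.6, 0.6, -0.1]
finger_gap: 0.799
gripper_force: 0.0
t: 5.32
ee_pos: [527.8, 94.4, 35.2]
eef_rot: [3.141, -0.003, 0.12]
force: [-0.4, -0.7, 7.1]
finger_gap: 0.612
gripper_force: 30.0
t: 5.73
ee_pos: [524.5, 94.2, 113.6]
eef_rot: [3.141, 0.004, 0.121]
force: [0.9, -0.7, -1.4]
finger_gap: 0.611
gripper_force: 30.0
t: 6.07
ee_pos: [526.7, 94.6, 166.9]
eef_rot: [-3.142, -0.002, 0.12]
force: [1.6, -0.3, -1.9]
finger_gap: 0.614
gripper_force: 30.0
t 6.07 pos [526.7  94.6 166.9] yaw 0.120 gap 0.614
turn share total -0.9681 -> 13 x -0.0745
leg to (423, 324, 175) total [ 0.5902 -0.2185 -0.0203] -> 7 x [ 0.0843 -0.0312 -0.0029]
```

```bash
python3 -m pendant '0 0 0 -0.0745 0.4;0 0 0 -0.0745 0.4;0 0 0 -0.0745 0.4;0 0 0 -0.0745 0.4;0 0 0 -0.0745 0.4' >/dev/null
python3 -m pendant '0 0 0 -0.0745 0.4;0 0 0 -0.0745 0.4;0 0 0 -0.0745 0.4;0 0 0 -0.0745 0.4;0 0 0 -0.0745 0.4' >/dev/null
python3 -m pendant '0 0 0 -0.0745 0.4;0 0 0 -0.0745 0.4;0 0 0 -0.0745 0.4;0.0843 -0.0312 0 0 0.4;0.0843 -0.0312 0 0 0.4'
python3 -m pendant '0.0843 -0.0312 -0.006 0 0.4;0.0843 -0.0312 -0.006 0 0.4;0.0843 -0.0312 -0.006 0 0.4;0 0 0 0 0.4;0 0 0 0 0.4'
python3 -c "
from look import *
look('w5',[('cradle','red',0,(423,324,.07))])
plan((423,322,100),yaw=.07+np.pi/2)"
```

```text
t: 7.32
ee_pos: [495.9, 158.0, 163.7]
eef_rot: [-3.138, 0.001, 1.637]
force: [0.4, 1.3, -1.5]
finger_gap: 0.611
gripper_force: 30.0
t: 7.73
ee_pos: [449.8, 260.2, 171.7]
eef_rot: [-3.139, -0.0, 1.647]
force: [0.5, -0.8, -1.9]
finger_gap: 0.611
gripper_force: 30.0
cradle red [291. 133.] 33250 [422.538 323.133   0.015   0.358]
t 7.78 pos [450.9 258.1 171.5] yaw 1.644 gap 0.612
turn share total 0.0018 -> 1 x 0.0018
leg to (423, 322, 100) total [ 0.1642 -0.0583  0.1788] -> 3 x [ 0.0547 -0.0194  0.0596]
```

View pics/w5.png

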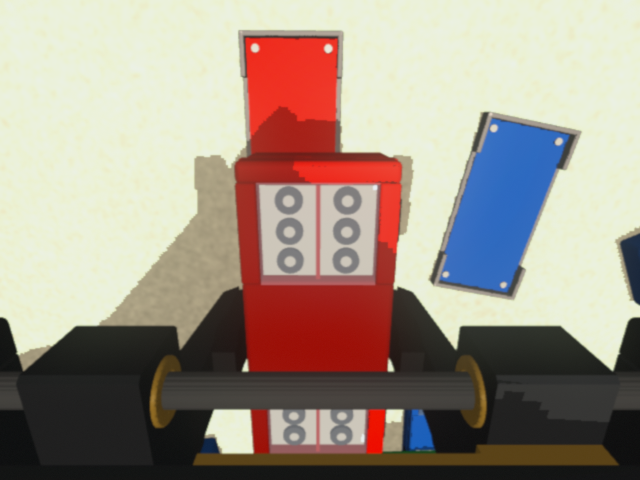

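The carried red case is level. The red cradle's far outer corners show at (239,31) and (343,31), and the blue cradle is at (506,205).

```bash
python3 -c "
from look import *
C,im=pickle.load(open('w5.pkl','rb'))
a,b=back(C,(239,31),12),back(C,(343,31),12); print(a,b,np.linalg.norm(a-b)); d=(b-a)/np.linalg.norm(b-a); n=np.array([d[1],-d[0]]); n*=-np.sign(n[1]) ; print('centre',(a+b)/2+77*n,'yaw',np.arctan2(d[1],d[0]))
m=mask(im,'blue',(506,205),100,30); print('blue',m.sum(),fit([(C,m)],'cradle',0,(606,276,-.11)))
"
```

```text
[381.38659711 394.00406204] [457.92354669 399.58915654] 76.7404582387494
centre [425.25905559 320.00080624] yaw 0.07284341174620772
blue 12748 [607.835 271.047  -0.116   0.945]
```

The estimates drift outwards with distance from the picture centre, which suggests lens distortion. I'll estimate one radial term from consistency across the views.

```bash
python3 - <<'E'
import re
s=open('h.py').read()
s=s.replace("X=np.atleast_2d(P)@R.T+t; return np.c_[cx+f*X[:,0]/X[:,2],cy+f*X[:,1]/X[:,2]]",
"X=np.atleast_2d(P)@R.T+t; n=X[:,:2]/X[:,2:]; n=n*(1+K*(n**2).sum(1,keepdims=True)); return n*f+[cx,cy]")
s=s.replace("d=R.T@np.array([(uv[0]-cx)/f,(uv[1]-cy)/f,1])","v=np.array([(uv[0]-cx)/f,(uv[1]-cy)/f]); n=v.copy()\n    for _ in range(20): n=v/(1+K*(n@n))\n    d=R.T@np.array([n[0],n[1],1])")
s=s.replace("def cam(c)","K=0.\ndef cam(c)")
open('h.py','w').write(s)
E
cat > k.py <<'E'
import h; from look import *
V={n:pickle.load(open(n+'.pkl','rb')) for n in('w1','w2','w3','w5')}
obs=[('w1','green',(332,222),(424,-319,-.17)),('w2','green',(490,268),(424,-319,-.17)),('w1','yellow',(316,95),(580,-278,-.08)),('w2','yellow',(493,152),(580,-278,-.08)),
('w3','blue',(106,133),(606,274,-.115)),('w5','blue',(506,205),(606,274,-.115)),('w3','red',(72,287),(424,323,.07))]
print('f',V['w1'][0][0])
ms=[mask(V[v][1],n,s,100,30) for v,n,s,p in obs]
for h.K in(-.08,-.04,0.,.04,.08):
    R=[fit([(V[v][0],m)],'cradle',0,p) for (v,n,s,p),m in zip(obs,ms)]
    C=V['w5'][0]; a,b=h.back(C,np.array((239.,31)),12),h.back(C,np.array((343.,31)),12); d=(b-a)/np.linalg.norm(b-a)
    print(h.K,'IoU %.3f'%np.mean([r[3] for r in R]),'\n  green',R[0][:2],R[1][:2],'yellow',R[2][:2],R[3][:2],'\n  blue',R[4][:2],R[5][:2],'red',R[6][:2],(a+b)/2+77*np.array([d[1],-d[0]]))
E
python3 k.py
```

```text
f 368.7969034970239
-0.08 IoU 0.871 
  green [ 421.936 -321.786] [ 422.91  -327.022] yellow [ 581.826 -278.876] [ 584.077 -282.024] 
  blue [609.176 283.23 ] [611.146 274.395] red [418.9   332.634] [423.9125732 323.8422966]
-0.04 IoU 0.906 
  green [ 422.015 -321.677] [ 422.83  -325.311] yellow [ 580.025 -278.038] [ 580.721 -280.616] 
  blue [606.96  279.121] [610.322 272.933] red [420.281 328.861] [424.62277303 321.84147732]
0.0 IoU 0.941 
  green [ 422.01  -321.878] [ 422.427 -325.425] yellow [ 578.356 -280.128] [ 579.128 -284.647] 
  blue [605.431 277.143] [607.882 271.138] red [421.297 327.207] [425.25905559 320.00080624]
0.04 IoU 0.956 
  green [ 421.797 -321.889] [ 422.804 -320.993] yellow [ 577.256 -280.237] [ 577.751 -279.305] 
  blue [603.459 271.275] [606.553 269.238] red [423.322 318.481] [425.83509711 318.29577857]
0.08 IoU 0.941 
  green [ 421.854 -321.61 ] [ 422.776 -318.447] yellow [ 576.29  -280.254] [ 576.249 -277.159] 
  blue [601.679 265.197] [605.366 268.421] red [424.896 310.431] [426.36111276 316.70726122]
```

K ≈ 0.036 makes all the views agree and also gives the best IoU. The cradles are then red (424.7,318.6), blue (605,271), green (422,-321.5) and yellow (577.5,-280). Next I place red.

```bash
sed -i 's/^K=0\./K=0.036/' h.py; python3 -c "
from look import *
C,im=pickle.load(open('w4.pkl','rb')); m=hullmask(mask(im,'red',(320,262),100,30)); print(fit([(C,m)],'case',32,(529,93,-1.455)))
C,im=pickle.load(open('w3.pkl','rb')); m=hullmask(mask(im,'green',(359,242),100,30)); print(fit([(C,m)],'case',32,(542,1,-1.455)))
plan((424.7,317.2,100),(424.7,317.2,14),yaw=.073+np.pi/2)"
```

```text
[529.133  93.032  -1.455   0.979]
[542.114   0.65   -1.447   0.965]
t 7.78 pos [450.9 258.1 171.5] yaw 1.644 gap 0.612
turn share total -0.0002 -> 1 x -0.0002
leg to (424.7, 317.2, 100) total [ 0.1521 -0.0545  0.1788] -> 3 x [ 0.0507 -0.0182  0.0596]
leg to (424.7, 317.2, 14) total [0.    0.    0.215] -> 3 x [0.     0.     0.0717]
```

```bash
python3 -m pendant '0.0507 -0.0182 0.0596 0 0.4;0.0507 -0.0182 0.0596 0 0.4;0.0507 -0.0182 0.0596 0 0.4;0 0 0 0 0.4;0 0 0 0 0.4' >/dev/null
python3 -m pendant '0 0 0.07 0 0.4;0 0 0.06 0 0.4;0 0 0.04 0 0.4;0 0 0.02 0 0.4;0 0 0 0 0.4'
python3 -m pendant '0 0 0 0 0.4;0 0 0 0 0.4;0 0 0 0 0.4'
python3 -c "
from look import *
plan((424.7,317.2,7.5),yaw=.073+np.pi/2)"
```

```text
t: 8.62
ee_pos: [426.4, 315.1, 24.2]
eef_rot: [-3.14, 0.002, 1.639]
force: [0.6, 0.3, -2.1]
finger_gap: 0.607
gripper_force: 30.0
t: 8.87
ee_pos: [427.0, 317.7, 26.5]
eef_rot: [3.14, -0.001, 1.641]
force: [-0.1, -0.2, -1.2]
finger_gap: 0.61
gripper_force: 30.0
t 8.87 pos [427.  317.7  26.5] yaw 1.641 gap 0.610
turn share total -0.0019 -> 1 x -0.0019
leg to (424.7, 317.2, 7.5) total [-0.0009 -0.0058  0.0475] -> 1 x [-0.0009 -0.0058  0.0475]
```

```bash
python3 -m pendant '0 -0.004 0.015 0 0.4;0 0 0.015 0 0.4;0 0 0.01 0 0.4;0 0 0.004 0 0.4;0 0 0 0 0.4'
python3 -m pendant '0 0 0.002 0 0.4;0 0 0.002 0 0.4;0 0 0 0 0.4'
```

```text
t: 9.28
ee_pos: [424.1, 317.1, 7.4]
eef_rot: [-3.141, 0.001, 1.642]
force: [0.4, -0.3, 0.2]
finger_gap: 0.61
gripper_force: 30.0
t: 9.53
ee_pos: [424.2, 317.2, 7.2]
eef_rot: [3.141, 0.001, 1.642]
force: [-3.7, -4.9, 18.1]
finger_gap: 0.611
gripper_force: 30.0
```

On the pad (force up). Release and rise.

```bash
python3 -m pendant '0 0 -0.002 0 0.65;0 0 0 0 0.75;0 0 0 0 0.8;0 0 0 0 0.8' 
python3 -m pendant '0 0 -0.05 0 0.8;0 0 -0.08 0 0.8;0 0 -0.09 0 0.8;0 0 -0.09 0 0.8;0 0 -0.09 0 0.8'
python3 -m pendant '-0.02 0 0 0 0.8;-0.05 0 0 0 0.8;0 0 0 0 0.8;0 0 0 0 0.8' >/dev/null
python3 -c "
from look import *
look('w6',[('case','red',4,(424.7,318.6,.073)),('cradle','blue',0,(605,271,-.115))])
plan((541.5,0.7,200),(541.5,.7,35.5),yaw=.12)"
```

```text
t: 9.87
ee_pos: [424.5, 317.4, 6.7]
eef_rot: [-3.142, -0.0, 1.641]
force: [0.2, -0.1, -0.1]
finger_gap: 0.803
gripper_force: 0.0
t: 10.28
ee_pos: [424.0, 317.1, 168.2]
eef_rot: [-3.141, 0.0, 1.642]
force: [1.3, 0.5, 0.6]
finger_gap: 0.801
gripper_force: 0.0
case red [320. 188.] 15858 [422.681 328.749   0.069   0.812]
cradle blue [520. 249.] 11997 [604.998 273.501  -0.11    0.945]
t 10.67 pos [426.2 289.3 166.4] yaw 1.641 gap 0.803
turn share total 0.9682 -> 13 x 0.0745
leg to (541.5, 0.7, 200) total [ 0.1997  0.7508 -0.084 ] -> 8 x [ 0.025   0.0938 -0.0105]
leg to (541.5, 0.7, 35.5) total [0.     0.     0.4112] -> 5 x [0.     0.     0.0822]
```

View pics/w6.png

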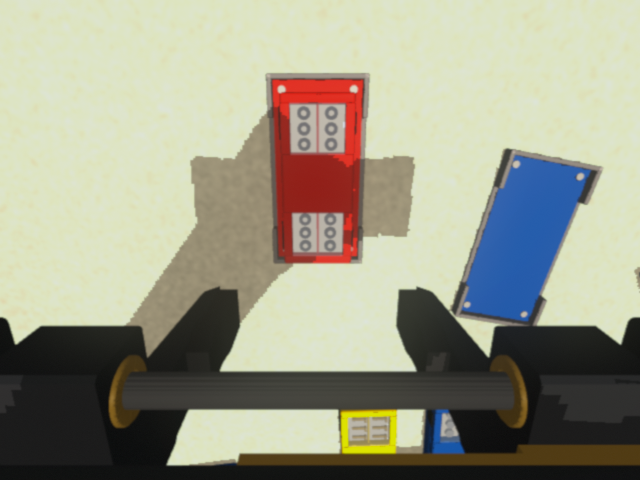

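Red is seated in its cradle at (318,170) between the lips. I'll check the far lid edge numerically and go for green.

```bash
python3 -c "
from look import *
C,im=pickle.load(open('w6.pkl','rb'))
c=lambda *p:[np.round(proj(C,q)[0],0) for q in p]
R=lambda p,a,z:place(np.array([[x,y,z] for y in(a[1],-a[1]) for x in(-a[0],a[0])]),p)
print('lid px',np.round(proj(C,R((424.7,318.6,.073),(27,65),36))).tolist())
print('tray top px',np.round(proj(C,R((424.7,318.6,.073),(39,77),12))).tolist())
"
python3 -m pendant '0 0 -0.02 0.0745 0.8;0 0 -0.02 0.0745 0.8;0 0 -0.02 0.0745 0.8;0 0 -0.02 0.0745 0.8;0 0 0 0.0745 0.8' >/dev/null
python3 -m pendant '0 0 0 0.0745 0.8;0 0 0 0.0745 0.8;0 0 0 0.0745 0.8;0 0 0 0.0745 0.8;0 0 0 0.0745 0.8' >/dev/null
python3 -m pendant '0 0 0 0.0745 0.8;0 0 0 0.0745 0.8;0 0 0 0.0745 0.8;0.025 0.0938 0 0 0.8;0.025 0.0938 0 0 0.8' >/dev/null
python3 -m pendant '0.025 0.0938 0 0 0.8;0.025 0.0938 0 0 0.8;0.025 0.0938 0 0 0.8;0.025 0.0938 0 0 0.8;0.025 0.0938 0 0 0.8' >/dev/null
python3 -m pendant '0.025 0.0938 0 0 0.8;0 0 0 0 0.8;0 0 0 0 0.8'
python3 -c "
from look import *
look('w7',[('case','green',32,(542.1,.7,-1.447))])
plan((541.8,.7,100),(541.8,.7,35.5),yaw=.12)"
```

```text
lid px [[281.0, 96.0], [358.0, 96.0], [286.0, 267.0], [353.0, 267.0]]
tray top px [[267.0, 80.0], [372.0, 80.0], [275.0, 269.0], [364.0, 269.0]]
t: 12.58
ee_pos: [542.4, -0.6, 198.1]
eef_rot: [3.141, 0.001, 0.116]
force: [-0.6, 1.3, -0.4]
finger_gap: 0.806
gripper_force: 0.0
case green [320. 222.] 11076 [541.677   3.509  -1.45    0.977]
t 12.63 pos [541.8   1.6 198.2] yaw 0.120 gap 0.802
turn share total -0.0001 -> 1 x -0.0001
leg to (541.8, 0.7, 100) total [-0.0003  0.0023  0.2454] -> 3 x [-0.0001  0.0008  0.0818]
leg to (541.8, 0.7, 35.5) total [0.     0.     0.1612] -> 2 x [0.     0.     0.0806]
```

Predicted and seen outlines differ by only a few pixels, so red is well inside. Now grasp green.

```bash
python3 -m pendant '0 -0.0015 0.08 0 0.8;0 -0.0015 0.08 0 0.8;0 0 0.08 0 0.8;0 0 0.08 0 0.8;0 0 0.05 0 0.8' >/dev/null
python3 -m pendant '0 0 0.0325 0 0.8;0 0 0 0 0.8;0 0 0 0 0.8' 
python3 -m pendant '0 0 0 0 0.4;0 0 0 0 0.4;0 0 0 0 0.4;0 0 0 0 0.4;0 0 0 0 0.4' 30
python3 -m pendant '0 0 0 0 0.4;0 0 -0.02 0 0.4;0 0 -0.04 0 0.4;0 0 -0.06 0 0.4;0 0 -0.08 0 0.4' >/dev/null
python3 -m pendant '0 0 -0.08 0 0.4;0 0 -0.06 0 0.4;0 0 0 0 0.4;0 0 0 0 0.4'
python3 -c "
from plan import *
plan((422,-321.5,170),yaw=-.17+np.pi/2)"
```

```text
t: 13.3
ee_pos: [541.6, 3.7, 38.0]
eef_rot: [-3.141, 0.0, 0.122]
force: [1.1, -0.0, -0.2]
finger_gap: 0.802
gripper_force: 0.0
t: 13.72
ee_pos: [542.7, 2.2, 39.2]
eef_rot: [3.141, -0.002, 0.12]
force: [-0.2, -0.2, 7.1]
finger_gap: 0.61
gripper_force: 30.0
t: 14.47
ee_pos: [542.2, 2.0, 175.3]
eef_rot: [3.141, -0.003, 0.12]
force: [-0.3, -0.6, -1.5]
finger_gap: 0.606
gripper_force: 30.0
t 14.47 pos [542.2   2.  175.3] yaw 0.120 gap 0.606
turn share total -0.8155 -> 11 x -0.0741
leg to (422, -321.5, 170) total [-0.8479 -0.1593  0.0131] -> 9 x [-0.0942 -0.0177  0.0015]
```

```bash
python3 -m pendant '0 0 0 -0.0741 0.4;0 0 0 -0.0741 0.4;0 0 0 -0.0741 0.4;0 0 0 -0.0741 0.4;0 0 0 -0.0741 0.4' >/dev/null
python3 -m pendant '0 0 0 -0.0741 0.4;0 0 0 -0.0741 0.4;0 0 0 -0.0741 0.4;0 0 0 -0.0741 0.4;0 0 0 -0.0741 0.4' >/dev/null
python3 -m pendant '0 0 0 -0.0741 0.4;-0.0942 -0.0177 0 0 0.4;-0.0942 -0.0177 0 0 0.4;-0.0942 -0.0177 0 0 0.4;-0.0942 -0.0177 0 0 0.4' >/dev/null
python3 -m pendant '-0.0942 -0.0177 0 0 0.4;-0.0942 -0.0177 0 0 0.4;-0.0942 -0.0177 0 0 0.4;-0.0942 -0.0177 0 0 0.4;-0.0942 -0.0177 0 0 0.4' >/dev/null
python3 -m pendant '0 0 0 0 0.4;0 0 0 0 0.4'
python3 -c "
from plan import *
plan((422,-321.5,110),(422,-321.5,30),yaw=-.17+np.pi/2)"
```

```text
t: 16.3
ee_pos: [418.7, -323.0, 172.0]
eef_rot: [-3.138, -0.001, 1.395]
force: [0.4, 1.0, -1.6]
finger_gap: 0.61
gripper_force: 30.0
t 16.30 pos [ 418.7 -323.   172. ] yaw 1.395 gap 0.610
turn share total -0.0036 -> 1 x -0.0036
leg to (422, -321.5, 110) total [0.0052 0.0074 0.1551] -> 2 x [0.0026 0.0037 0.0776]
leg to (422, -321.5, 30) total [0.  0.  0.2] -> 3 x [0.     0.     0.0667]
```

```bash
python3 -m pendant '0.002 0.003 0.08 -0.002 0.4;0.002 0.002 0.08 0 0.4;0 0 0.08 0 0.4;0 0 0.07 0 0.4;0 0 0.03 0 0.4' >/dev/null
python3 -m pendant '0 0 0 0 0.4;0 0 0 0 0.4;0 0 0 0 0.4'
python3 -c "
from look import *
plan((422,-321.5,11),yaw=-.17+np.pi/2)
A=robot.snapshot('scene')[100:250,210:370];B=robot.snapshot('side')[130:280,330:490]
cv2.imwrite('pics/g.png',cv2.resize(np.hstack([A,B]),None,fx=2.5,fy=2.5,interpolation=2)[...,::-1])"
```

```text
t: 16.97
ee_pos: [424.8, -320.0, 39.2]
eef_rot: [3.14, 0.0, 1.404]
force: [-0.0, 0.2, -2.3]
finger_gap: 0.613
gripper_force: 30.0
t 16.97 pos [ 424.8 -320.    39.2] yaw 1.404 gap 0.613
turn share total 0.0023 -> 1 x 0.0023
leg to (422, -321.5, 11) total [-0.0049 -0.0063  0.0704] -> 1 x [-0.0049 -0.0063  0.0704]
```

View pics/g.png

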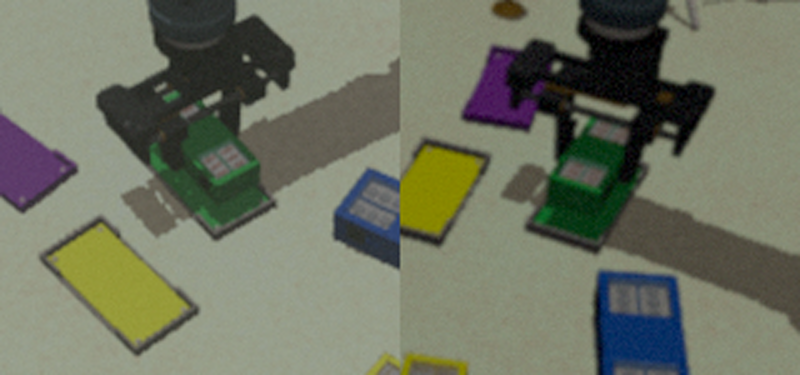

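Green hangs over its cradle at (215,190) left and (590,190) right, aligned, so I'm setting it down.

```bash
python3 -m pendant '-0.003 -0.005 0.02 0 0.4;0 0 0.02 0 0.4;0 0 0.015 0 0.4;0 0 0.01 0 0.4;0 0 0 0 0.4'
python3 -m pendant '0 0 0.003 0 0.4;0 0 0.002 0 0.4;0 0 0 0 0.4'
```

```text
t: 17.48
ee_pos: [421.0, -320.7, 11.2]
eef_rot: [-3.14, -0.0, 1.404]
force: [0.4, -0.2, -3.2]
finger_gap: 0.608
gripper_force: 30.0
t: 17.73
ee_pos: [421.3, -320.8, 10.9]
eef_rot: [-3.141, 0.001, 1.404]
force: [-5.1, 3.1, 16.1]
finger_gap: 0.61
gripper_force: 30.0
```

```bash
python3 -m pendant '0 0 -0.002 0 0.65;0 0 0 0 0.75;0 0 0 0 0.8;0 0 0 0 0.8' 
python3 -m pendant '0 0 -0.05 0 0.8;0 0 -0.08 0 0.8;0 0 -0.09 0 0.8;0 0 -0.09 0 0.8;0 0 -0.09 0 0.8' > /dev/null
python3 -m pendant '0 0 -0.09 0 0.8;0 0 -0.06 -0.061 0.8;0 0 0 -0.061 0.8;0 0 0 -0.061 0.8;0 0 0 0 0.8'
python3 -c "
from plan import *
plan((540,85,235),yaw=1.69)"
```

```text
t: 18.07
ee_pos: [421.5, -320.9, 10.5]
eef_rot: [3.142, -0.0, 1.404]
force: [-0.7, 0.5, -0.7]
finger_gap: 0.8
gripper_force: 0.0
t: 18.9
ee_pos: [421.4, -321.1, 231.0]
eef_rot: [3.141, 0.001, 1.694]
force: [-0.4, -0.1, -0.1]
finger_gap: 0.798
gripper_force: 0.0
t 18.90 pos [ 421.4 -321.1  231. ] yaw 1.694 gap 0.798
turn share total 0.0027 -> 1 x 0.0027
leg to (540, 85, 235) total [ 0.9728  0.4151 -0.0101] -> 11 x [ 0.0884  0.0377 -0.0009]
```

```bash
python3 -m pendant '0.0884 0.0377 0 0 0.8;0.0884 0.0377 0 0 0.8;0.0884 0.0377 0 0 0.8;0.0884 0.0377 0 0 0.8;0.0884 0.0377 0 0 0.8' >/dev/null
python3 -m pendant '0.0884 0.0377 0 0 0.8;0.0884 0.0377 0 0 0.8;0.0884 0.0377 0 0 0.8;0.0884 0.0377 0 0 0.8;0.0884 0.0377 0 0 0.8' >/dev/null
python3 -m pendant '0.0884 0.0377 0 0 0.8;0 0 0 0 0.8;0 0 0 0 0.8'
python3 -c "
from look import *
look('w8',[('case','yellow',0,(497,45,.12)),('case','blue',0,(587,51,.12))])
plan()"
```

```text
t: 19.98
ee_pos: [539.1, 88.1, 230.2]
eef_rot: [-3.141, -0.001, 1.694]
force: [-0.2, -0.2, 0.3]
finger_gap: 0.801
gripper_force: 0.0
case yellow [272. 240.] 7275 [494.202  38.31    0.108   0.982]
case blue [363. 245.] 6765 [583.664  47.228   0.118   0.933]
t 20.03 pos [539.   85.5 230. ] yaw 1.691 gap 0.797
```

View pics/w8.png

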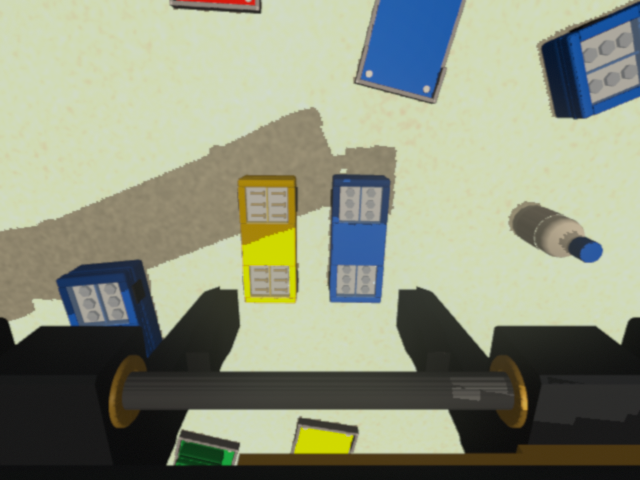

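Yellow is at (267,240) and blue at (358,240), parallel and undisturbed. The glue is at (550,230), well clear. Blue next, with a close look from 110 mm.

```bash
python3 -c "
from plan import *
plan((584,48,110),yaw=1.69)"
```

```text
t 20.03 pos [539.   85.5 230. ] yaw 1.691 gap 0.797
turn share total 0.0004 -> 1 x 0.0004
leg to (584, 48, 110) total [-0.1065  0.1005  0.3   ] -> 4 x [-0.0266  0.0251  0.075 ]
```

```bash
python3 -m pendant '-0.0266 0.0251 0.075 0 0.8;-0.0266 0.0251 0.075 0 0.8;-0.0266 0.0251 0.075 0 0.8;-0.0266 0.0251 0.075 0 0.8;0 0 0 0 0.8' >/dev/null
python3 -m pendant '0 0 0 0 0.8; 0 0 0 0 0.8' >/dev/null
python3 -c "
from look import *
look('w9',[('case','blue',0,(583.7,48,.118)),('case','yellow',0,(494,40,.108))])
plan((584,48,6.5),yaw=1.69)"
```

```text
case blue [317. 247.] 16023 [584.165  53.032   0.107   0.977]
case yellow [178. 243.] 17284 [495.438  41.915   0.113   0.916]
t 20.67 pos [584.8  48.2 112.6] yaw 1.691 gap 0.804
turn share total 0.0004 -> 1 x 0.0004
leg to (584, 48, 6.5) total [-0.0002 -0.002   0.2652] -> 3 x [-0.0001 -0.0007  0.0884]
```

```bash
python3 -m pendant '0.007 -0.001 0.08 0.004 0.8;0 0 0.08 0 0.8;0 0 0.06 0 0.8;0 0 0.03 0 0.8;0 0 0.015 0 0.8' >/dev/null
python3 -m pendant '0 0 0 0 0.8;0 0 0 0 0.8' 
python3 -m pendant '0 0 0 0 0.4;0 0 0 0 0.4;0 0 0 0 0.4;0 0 0 0 0.4;0 0 0 0 0.4' 30
python3 -m pendant '0 0 0 0 0.4;0 0 -0.02 0 0.4;0 0 -0.04 0 0.4;0 0 -0.06 0 0.4;0 0 -0.08 0 0.4' >/dev/null
python3 -m pendant '0 0 -0.08 0 0.4;0 0 -0.06 0 0.4;0 0 -0.02 0 0.4;0 0 0 0 0.4;0 0 0 0 0.4'
python3 -c "
from plan import *
plan((600,210,150),(605,271,100),yaw=1.459)"
```

```text
t: 21.25
ee_pos: [584.7, 50.9, 6.3]
eef_rot: [3.139, -0.0, 1.685]
force: [0.3, -0.0, 0.7]
finger_gap: 0.798
gripper_force: 0.0
t: 21.67
ee_pos: [584.4, 50.5, 5.8]
eef_rot: [3.14, 0.0, 1.685]
force: [-0.7, 0.5, 6.7]
finger_gap: 0.61
gripper_force: 30.0
t: 22.5
ee_pos: [582.9, 50.0, 147.8]
eef_rot: [-3.14, 0.0, 1.685]
force: [1.2, -0.1, -4.4]
finger_gap: 0.611
gripper_force: 30.0
t 22.50 pos [582.9  50.  147.8] yaw 1.685 gap 0.611
turn share total 0.1436 -> 2 x 0.0718
leg to (600, 210, 150) total [ 0.4022 -0.0022 -0.0056] -> 5 x [ 0.0804 -0.0004 -0.0011]
leg to (605, 271, 100) total [ 0.1529 -0.0046  0.125 ] -> 3 x [ 0.051  -0.0015  0.0417]
```

```bash
python3 -m pendant '0.0804 0 0 0.0718 0.4;0.0804 0 0 0.0718 0.4;0.0804 0 0 0 0.4;0.0804 0 0 0 0.4;0.0804 0 0 0 0.4' >/dev/null
python3 -m pendant '0 0 0 0 0.4;0 0 0 0 0.4;0 0 0 0 0.4'
python3 -c "
from look import *
look('w10',[])
plan((605,272,100),yaw=1.459)"
```

```text
t: 23.17
ee_pos: [589.6, 209.3, 146.4]
eef_rot: [-3.139, 0.003, 1.46]
force: [-0.1, -1.2, -3.1]
finger_gap: 0.607
gripper_force: 30.0
t 23.22 pos [590.  208.4 146.8] yaw 1.458 gap 0.610
turn share total -0.0006 -> 1 x -0.0006
leg to (605, 272, 100) total [0.1621 0.0196 0.1169] -> 3 x [0.054  0.0065 0.039 ]
```

View pics/w10.png

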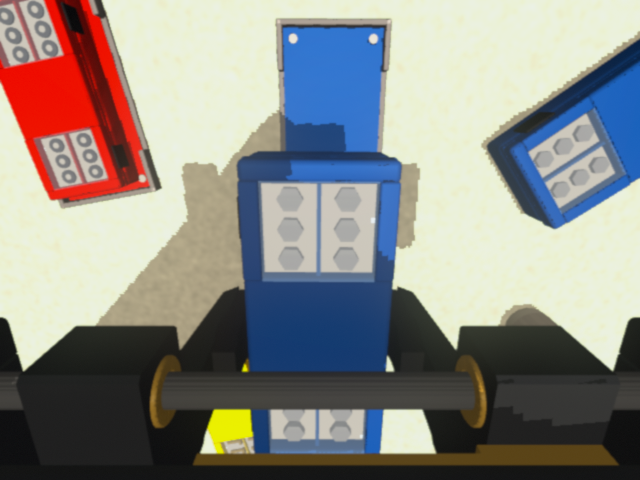

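The blue cradle's far outer corners are at (277,19) and (391,20). Blue is carried level and lined up with it.

```bash
python3 -c "
from look import *
C,im=pickle.load(open('w10.pkl','rb'))
a,b=back(C,(277.,19),12),back(C,(391.,20),12); d=(b-a)/np.linalg.norm(b-a); print(a,b,np.linalg.norm(a-b),'centre',(a+b)/2+77*np.array([d[1],-d[0]]),'yaw',np.arctan2(d[1],d[0]))
"
```

```text
[577.62708375 351.76703114] [652.77220342 342.56927251] 75.70592958161956 centre [605.84466414 270.73854788] yaw -0.12179412800248177
```

```bash
python3 -m pendant '0.0536 0.007 0.04 0 0.4;0.0536 0.007 0.04 0 0.4;0.0536 0.007 0.04 0 0.4;0 0 0.06 0 0.4;0 0 0.06 0 0.4' >/dev/null
python3 -m pendant '0 0 0.03 0 0.4;0 0 0 0 0.4;0 0 0 0 0.4;0 0 0 0 0.4'
python3 -c "
from plan import *
plan((605.4,271.5,10),yaw=1.455)"
```

```text
t: 23.97
ee_pos: [607.3, 273.1, 42.0]
eef_rot: [3.14, -0.001, 1.458]
force: [0.4, -0.6, -3.1]
finger_gap: 0.609
gripper_force: 30.0
t 23.97 pos [607.3 273.1  42. ] yaw 1.458 gap 0.609
turn share total 0.0020 -> 1 x 0.0020
leg to (605.4, 271.5, 10) total [-0.0046 -0.0043  0.08  ] -> 1 x [-0.0046 -0.0043  0.08  ]
```

```bash
python3 -m pendant '-0.003 -0.003 0.02 0 0.4;0 0 0.02 0 0.4;0 0 0.02 0 0.4;0 0 0.012 0 0.4;0 0 0.004 0 0.4'
python3 -m pendant '0 0 0.004 0 0.4;0 0 0.002 0 0.4;0 0 0 0 0.4'
```

```text
t: 24.38
ee_pos: [604.3, 271.9, 9.8]
eef_rot: [-3.14, 0.002, 1.459]
force: [-5.5, -3.7, 12.2]
finger_gap: 0.609
gripper_force: 30.0
t: 24.63
ee_pos: [604.3, 271.9, 9.7]
eef_rot: [-3.141, 0.002, 1.459]
force: [-7.9, -5.8, 17.8]
finger_gap: 0.606
gripper_force: 30.0
```

```bash
python3 -m pendant '0 0 -0.003 0 0.65;0 0 0 0 0.75;0 0 0 0 0.8;0 0 0 0 0.8' 
python3 -m pendant '0 0 -0.05 0 0.8;0 0 -0.08 0 0.8;0 0 -0.09 0 0.8;0 0 -0.09 0 0.8;0 0 0 0 0.8'
python3 -c "
from plan import *
plan((495,41,140),(495,41,110),yaw=1.682)"
```

```text
t: 24.97
ee_pos: [605.1, 272.6, 9.0]
eef_rot: [3.141, -0.0, 1.459]
force: [-0.2, -0.2, 0.2]
finger_gap: 0.798
gripper_force: 0.0
t: 25.38
ee_pos: [608.6, 275.2, 140.5]
eef_rot: [3.132, -0.007, 1.459]
force: [1.2, 0.9, 1.3]
finger_gap: 0.804
gripper_force: 0.0
t 25.38 pos [608.6 275.2 140.5] yaw 1.459 gap 0.804
turn share total -0.1419 -> 2 x -0.0710
leg to (495, 41, 140) total [-0.5504 -0.3473  0.0014] -> 7 x [-0.0786 -0.0496  0.0002]
leg to (495, 41, 110) total [0.    0.    0.075] -> 1 x [0.    0.    0.075]
```

```bash
python3 -m pendant '0 0 0 -0.071 0.8;0 0 0 -0.071 0.8;-0.0786 -0.0496 0 0 0.8;-0.0786 -0.0496 0 0 0.8;-0.0786 -0.0496 0 0 0.8' >/dev/null
python3 -m pendant '-0.0786 -0.0496 0 0 0.8;-0.0786 -0.0496 0 0 0.8;-0.0786 -0.0496 0 0 0.8;-0.0786 -0.0496 0.03 0 0.8;0 0 0.04 0 0.8' >/dev/null
python3 -m pendant '0 0 0 0 0.8; 0 0 0 0 0.8' >/dev/null
python3 -c "
from look import *
look('w11',[('case','yellow',0,(495,41,.112))])
plan((495,41,6.5),yaw=1.682)"
```

```text
case yellow [324. 249.] 17209 [495.562  42.37    0.114   0.98 ]
t 26.43 pos [492.1  39.7 105.5] yaw 1.684 gap 0.800
turn share total 0.0011 -> 1 x 0.0011
leg to (495, 41, 6.5) total [0.0024 0.0076 0.2476] -> 3 x [0.0008 0.0025 0.0825]
```

```bash
python3 -m pendant '0.005 0.008 0.08 0 0.8;0 0 0.08 0 0.8;0 0 0.05 0 0.8;0 0 0.025 0 0.8;0 0 0.0125 0 0.8' >/dev/null
python3 -m pendant '0 0 0 0 0.8;0 0 0 0 0.8' 
python3 -m pendant '0 0 0 0 0.4;0 0 0 0 0.4;0 0 0 0 0.4;0 0 0 0 0.4;0 0 0 0 0.4' 30
python3 -m pendant '0 0 0 0 0.4;0 0 -0.02 0 0.4;0 0 -0.04 0 0.4;0 0 -0.06 0 0.4;0 0 -0.08 0 0.4' >/dev/null
python3 -m pendant '0 0 -0.08 0 0.4;0 0 -0.06 0 0.4;0 0 -0.02 0 0.4;0 0 0 0 0.4;0 0 0 0 0.4'
python3 -c "
from plan import *
plan((577.5,-280,148),yaw=1.491)"
```

```text
t: 27.02
ee_pos: [495.3, 41.4, 7.0]
eef_rot: [3.14, -0.0, 1.683]
force: [-0.8, 0.3, 0.3]
finger_gap: 0.801
gripper_force: 0.0
t: 27.43
ee_pos: [495.1, 40.5, 7.0]
eef_rot: [3.14, 0.0, 1.682]
force: [-0.9, -1.4, 7.2]
finger_gap: 0.609
gripper_force: 30.0
t: 28.27
ee_pos: [493.7, 40.1, 149.4]
eef_rot: [-3.141, 0.0, 1.682]
force: [-0.1, 0.1, -2.6]
finger_gap: 0.607
gripper_force: 30.0
t 28.27 pos [493.7  40.1 149.4] yaw 1.682 gap 0.607
turn share total 0.1215 -> 2 x 0.0607
leg to (577.5, -280, 148) total [-0.7809  0.2726  0.0035] -> 9 x [-0.0868  0.0303  0.0004]
```

```bash
python3 -m pendant '0 0 0 0.0607 0.4;0 0 0 0.0607 0.4;-0.0868 0.0303 0 0 0.4;-0.0868 0.0303 0 0 0.4;-0.0868 0.0303 0 0 0.4' >/dev/null
python3 -m pendant '-0.0868 0.0303 0 0 0.4;-0.0868 0.0303 0 0 0.4;-0.0868 0.0303 0 0 0.4;-0.0868 0.0303 0 0 0.4;-0.0868 0.0303 0 0 0.4' >/dev/null
python3 -m pendant '-0.0868 0.0303 0 0 0.4;0 0 0.08 0 0.4;0 0 0.08 0 0.4;0 0 0.08 0 0.4;0 0 0.03 0 0.4' >/dev/null
python3 -m pendant '0 0 0 0 0.4;0 0 0 0 0.4;0 0 0 0 0.4'
python3 -c "
from look import *
plan((577.5,-281,11),yaw=1.491)
A=robot.snapshot('scene')[120:270,190:350];B=robot.snapshot('side')[140:290,280:440]
cv2.imwrite('pics/y.png',cv2.resize(np.hstack([A,B]),None,fx=2.5,fy=2.5,interpolation=2)[...,::-1])"
```

```text
t: 29.77
ee_pos: [579.5, -279.5, 43.4]
eef_rot: [3.14, 0.0, 1.492]
force: [0.4, -0.2, -2.2]
finger_gap: 0.612
gripper_force: 30.0
t 29.77 pos [ 579.5 -279.5   43.4] yaw 1.492 gap 0.612
turn share total 0.0006 -> 1 x 0.0006
leg to (577.5, -281, 11) total [-0.004  -0.0047  0.0809] -> 1 x [-0.004  -0.0047  0.0809]
```

View pics/y.png

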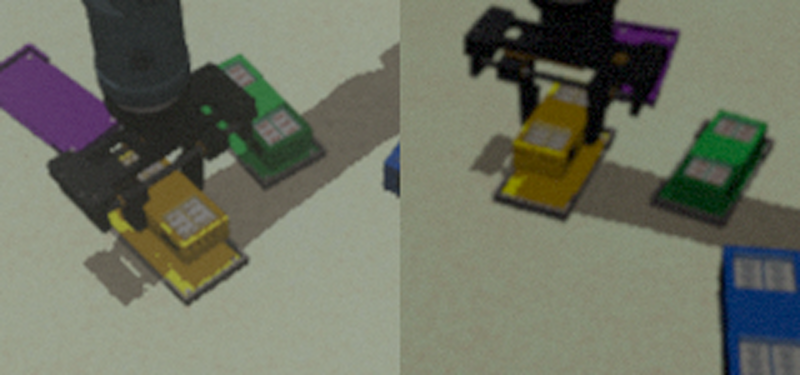

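Green sits in its cradle (left (265,130), right (715,165)). Yellow hangs over its own, aligned, so down it goes.

```bash
python3 -m pendant '-0.003 -0.004 0.02 0 0.4;0 0 0.02 0 0.4;0 0 0.02 0 0.4;0 0 0.012 0 0.4;0 0 0.004 0 0.4'
python3 -m pendant '0 0 0.003 0 0.4;0 0 0.002 0 0.4;0 0 0 0 0.4'
```

```text
t: 30.28
ee_pos: [575.7, -280.5, 11.0]
eef_rot: [-3.139, -0.0, 1.492]
force: [-7.9, 1.2, 13.6]
finger_gap: 0.611
gripper_force: 30.0
t: 30.53
ee_pos: [575.8, -280.5, 10.9]
eef_rot: [-3.139, 0.001, 1.492]
force: [-8.9, 1.7, 15.4]
finger_gap: 0.607
gripper_force: 30.0
```

```bash
python3 -m pendant '0 0 -0.002 0 0.65;0 0 0 0 0.75;0 0 0 0 0.8;0 0 0 0 0.8' |head -2
python3 -m pendant '0 0 -0.05 0 0.8;0 0 -0.08 0 0.8;0 0 -0.09 0 0.8;0 0 -0.09 0 0.8;0 0 -0.09 0 0.8' >/dev/null
python3 -m pendant '0 -0.08 -0.09 0 0.8;0 -0.08 -0.09 0 0.8;-0.05 0 0 0 0.8;0 0 0 0 0.8;0 0 0 0 0.8'
python3 -c "
from look import *
look('w12',[])
A=robot.snapshot('side'); cv2.imwrite('pics/side_end.png',A[...,::-1])
w=cv2.imread('pics/w12.png'); 
C=cam('wrist'); print([np.round(proj(C,p)[0]) for p in((422,-321,36),(577.5,-280,36))])
cv2.imwrite('pics/w12c.png',cv2.resize(w[0:370],(800,462)))"
```

```text
t: 30.87
ee_pos: [576.8, -280.6, 10.3]
t: 31.7
ee_pos: [519.5, -297.1, 232.4]
eef_rot: [-3.141, 0.0, 1.489]
force: [0.9, 1.6, -0.6]
finger_gap: 0.801
gripper_force: 0.0
[array([221., 239.]), array([379., 186.])]
```

View pics/w12c.png

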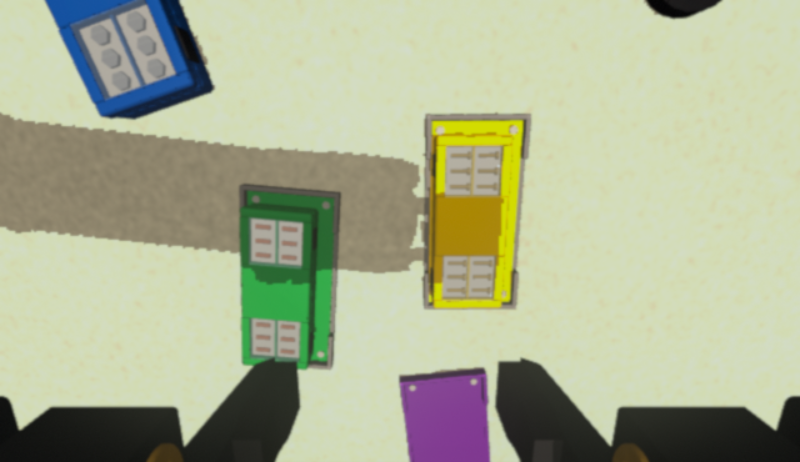

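View pics/side_end.png

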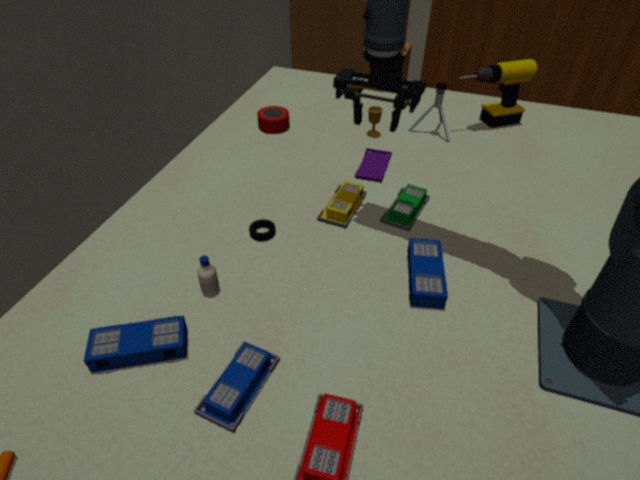

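Green (crop (280,290)) and yellow (crop (470,220)) both look set toward the left side of their trays. I'll quantify that with parallax taken into account.

```bash
python3 -c "
from look import *
C,im=pickle.load(open('w12.pkl','rb')); k=np.array([640/800,370/462])
B=lambda p,z:back(C,np.array(p)*k,z)
for n,T,L in(('green',[(241,186),(340,192)],[(243,207),(316,210)]),('yellow',[(427,115),(530,115)],[(436,136),(507,136)])):
    T=[B(p,12) for p in T];L=[B(p,36) for p in L]
    for q,w,l in((T,78,77),(L,54,65)):
        d=(q[1]-q[0])/np.linalg.norm(q[1]-q[0]); print(n,w,'measured w',round(np.linalg.norm(q[1]-q[0]),1),'centre',(q[0]+q[1])/2+l*np.array([d[1],-d[0]]),'yaw',round(np.arctan2(d[1],d[0]),3))
m=lambda x0,x1,y0,y1:cv2.resize(im[y0:y1,x0:x1],None,fx=4,fy=4,interpolation=2)
a=m(185,285,140,300); b=m(330,430,85,250)[:640]
cv2.imwrite('pics/gy.png',cv2.resize(np.hstack([a,b]),None,fx=.93,fy=.93)[...,::-1])
"
```

```text
green 78 measured w 76.2 centre [ 429.81898323 -317.4208329 ] yaw -0.135
green 54 measured w 53.2 centre [ 427.97057094 -317.12861637] yaw -0.116
yellow 78 measured w 75.7 centre [ 579.7914034  -276.05862374] yaw -0.084
yellow 54 measured w 49.5 centre [ 571.80002897 -278.23337794] yaw -0.083
```

View pics/gy.png

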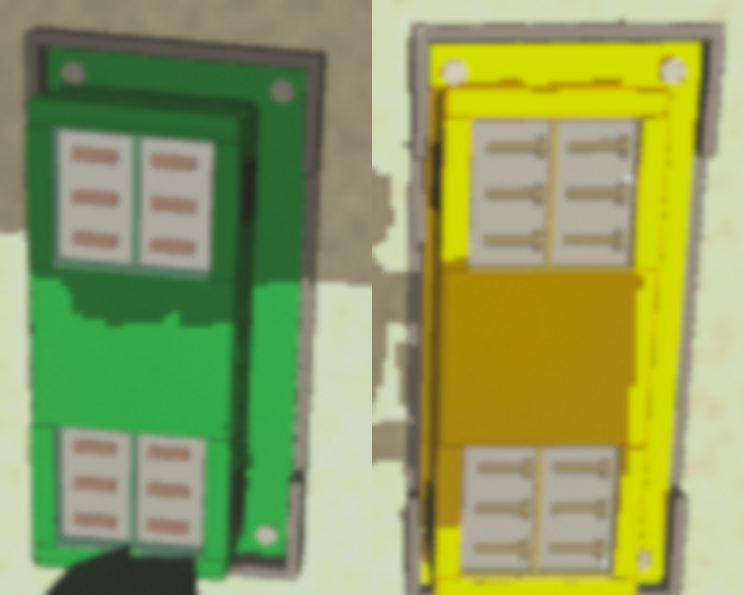

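```bash
python3 -c "
from look import *
C,im=pickle.load(open('w12.pkl','rb'))
for n,T,L in(('green',[(191.7,148),(272.4,154)],[(193,167),(252.5,169.6)]),('yellow',[(340.8,92),(424,91.7)],[(348.3,108.7),(409.6,108.7)])):
    T=[back(C,np.array(p),12) for p in T];L=[back(C,np.array(p),36) for p in L]; r=[]
    for q,w,l in((T,78,77),(L,54,65)):
        d=(q[1]-q[0])/np.linalg.norm(q[1]-q[0]); r.append((q[0]+q[1])/2+l*np.array([d[1],-d[0]])); print(n,w,round(np.linalg.norm(q[1]-q[0]),1),r[-1])
    a=np.arctan2(*(T[1]-T[0])[::-1]); e=r[1]-r[0]; print('case in cradle x,y',np.round([e@[np.cos(a),np.sin(a)],e@[-np.sin(a),np.cos(a)]],1))
"
```

```text
green 78 77.6 [ 428.53753072 -316.91656312]
green 54 54.3 [ 426.83728581 -318.23758321]
case in cradle x,y [-1.5 -1.6]
yellow 78 76.4 [ 579.68104975 -275.83746973]
yellow 54 53.4 [ 573.30936063 -278.18354599]
case in cradle x,y [-6.2 -2.8]
```

Green is off by about 2 mm. Yellow is off by about 6 mm in x, inside the 12 mm limit, and it touched down at pad height between the lips. Red and blue also touched down at pad height. The glue and tape are where they were at (208,275) and (262,230) in the side view. I'm handing in.

```bash
python3 -c "
from cell import robot
print(robot.job_done())"
```

```text
the job is handed in; nothing more can be done
None
```

I took the pile down, put all four cases in the cradles of their own colours and handed the job in. By my measurements yellow sits about 6 mm off its cradle's middle (limit 12 mm) and green about 2 mm; I measured red only roughly, and judged blue by where it was set down and the final side view. The glue bottle and tape were not moved, and no verdict was reported.

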